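# Put the forming dies away and close the die tray

### The arm

A 7-joint arm with a two-finger parallel gripper is mounted at the origin on the work surface. World frame = base frame: x ahead of the robot, y to its left, z up, the work surface at z = 0. Lengths are in m, angles in rad, forces in N, time in s.
With the tool pointing down it reaches from about 0.425 to 0.95 m from the base axis. Payload 16.7 kg.
Tool frame: the origin (TCP) lies where the fingers leave the gripper's body, on its centre line; the fingertips stand 97 mm ahead of it and the grasp point (between the pads) lies 78 mm ahead of it; y points along the fingers, z is the direction in which the jaws open and shut, and the axes are right-handed (so a half turn about y gives the same grasp; the last joint's range is limited). The gripper opens to 94 mm and grips with 3 to 60 N. Pads are 16 mm wide; open, the fingers measure 119 mm over their backs; the gripper's body (75 mm by 177 mm) begins 78 mm behind the grasp point.
Start: joints at [1.077, 0.426, 0.074, 1.606, -0.034, 1.111, -0.067], TCP at [0.227, -0.635, 0.303] pointing down, gripper open.
Joint ranges: [-2.85, 2.85], [-0.5, 2.14], [-1.23, 1.37], [0.21, 2.46], [-1.02, 4.16], [0.16, 2.05], [-2.73, 2.73]. Speed limits (rad/s): [1.89, 1.89, 2.39, 2.39, 3.01, 3.01, 3.01].

### API

Orientations are given as a unit quaternion [x, y, z, w].
In Python, from station import ctrl gives the robot as it stands.
- The arm moves only by the tool step_arm, never from a script. Its argument "series" is a list of rows, each a list of 3 entries, a list of its own where there are three numbers: the shift along the tool's x, y, z normalised to -1 to 1, where 1 is 0.2 m, then the turn, a rotation vector about the tool's x, y, z normalised to -1 to 1, where 1 is pi rad, then the closure, from 0 (fully open) to 1 (shut). A call has 1 to 10 rows; each row is the pose to reach, as a shift and turn from the pose commanded when the call began, along the tool's axes at that moment, turning the shorter way round; what a row does not reach only later rows make up. A row lasts 1/10 s, in which the tool goes at most 50 mm and 8.59 degrees, less where a joint would pass 70% of its speed; a pose out of reach is approached as far as the arm can. A call with a number of a shift or a turn outside -1 to 1 is refused whole. A call with a gripper value outside its range is refused whole. The fingers move at their own pace and stop on an object; "grip_force" is the grip in N (left out, the last holds). Time passes only in rows, so rows that repeat a pose let the fingers close. It gives the time, the measured TCP pose, the force and the opening at its end, in the units of the state.
- ctrl.observe(): the state, without advancing time (a new reading comes with each control period).
- ctrl.read_camera(name): name is "scene" or "top" or "wrist"; returns (picture, depth): 400x640x3 uint8, red, green, blue; 400x640 float32, m along the optical axis (not along the pixel's ray), 0 where there is no reading.
- ctrl.get_calibration(name): a dict with "vfov" (degrees; the focal length in pixels is half the picture's height over the tangent of half this angle, whatever the lens; pixels are square), "cx", "cy" (the principal point, pixels), "rvec" (rotation vector, rad) and "tvec" (3), from world to camera coordinates, as OpenCV has them. Camera axes: x right, y down, z forward; pixel columns grow to the right and rows downward; lengths in m; the calibration is good to about 2 mm. A picture is of the moment at which its call begins: read the wrist's pose just before it. get_calibration takes no time and is no camera call; for the wrist camera it gives the pose at the moment of the call.
- ctrl.close_job(): hands the job in, once; it reports no verdict.
The state is a dict: "t": time; "joints": joint angles; "qd": joint speeds; "effort": joint torques, N m; "eef_pos": TCP position; "tcp_rot": TCP orientation; "wrist_force": force on the tool from outside, world axes, zero at the start; "ft_torque": the same for the moment, N m; "gripper_width": opening from 0.0 (shut) to 1.0 (fully open).
Only numpy, scipy, OpenCV 4.12 (cv2) and the standard library are available. Lean on these libraries where they do the work, as an engineer would, in place of code of your own. Each camera call takes 0.05 s, during which the arm holds its last target. There are 200 camera calls.

### The job

Put the oblong and the square steel die away upright in the nests of the wooden tray that match their shapes, fully home, leaving the round die in its own nest; then fit the plywood cover over the tray's two pegs so that it lies flat on both end blocks. Set the pieces down gently rather than dropping them, and leave everything else on the bench where it is.

Things in the scene. Friction and masses are not known exactly. Their poses are not given: they have to be found in the camera images.
- tray: light-wood die tray, fixed. Origin: centre of its underside; y along its length (236 mm), x across (76 mm). Base board 8 mm thick. At each end (y = +-103 mm) a raised block, 26 mm along y, 70 mm along x, top at z = 58 mm, with an upright steel peg in its centre, diameter 10 mm, tip at z = 76 mm. Between them three nest blocks side by side, at y = -60, 0, +60 mm, in varying order.
- nest_oblong: fixed wooden nest block in the tray, 70 mm (x) x 60 mm (y) x 22 mm high, with a rectangular pocket 27 mm along x by 49 mm along y in the middle of its top, 12 mm deep, 2 mm lead-in bevel, dark floor. Origin: centre of its underside, 8 mm above the bench; pocket floor 10 mm, top 22 mm above the origin. Axes parallel to the tray's.
- nest_square: fixed wooden nest block in the tray, 70 mm (x) x 60 mm (y) x 22 mm high, with a square pocket 39 x 39 mm in the middle of its top, 12 mm deep, 2 mm lead-in bevel, dark floor. Origin: centre of its underside, 8 mm above the bench; pocket floor 10 mm, top 22 mm above the origin. Axes parallel to the tray's.
- nest_round: fixed wooden nest block in the tray, 70 mm (x) x 60 mm (y) x 22 mm high, with a round pocket of diameter 43 mm (already holding the round die) in the middle of its top, 12 mm deep, 2 mm lead-in bevel, dark floor. Origin: centre of its underside, 8 mm above the bench; pocket floor 10 mm, top 22 mm above the origin. Axes parallel to the tray's.
- die_oblong: loose steel forming die, an upright prism, rectangular, 24 mm along its x by 46 mm along its y, 34 mm high (with a 2 mm high dome in the middle of the top face), 0.2 to 0.36 kg. Origin: centre of its underside, z up. Stands 22 mm proud of its nest block when home.
- die_square: loose steel forming die, an upright prism, square, 36 x 36 mm, 34 mm high (with a 2 mm high dome in the middle of the top face), 0.2 to 0.36 kg. Origin: centre of its underside, z up. Stands 22 mm proud of its nest block when home.
- die_round: loose steel forming die, an upright prism, round, diameter 40 mm, already in the round nest, 34 mm high (with a 2 mm high dome in the middle of the top face), 0.2 to 0.36 kg. Origin: centre of its underside, z up. Stands 22 mm proud of its nest block when home.
- cover: plywood cover plate, flat on the bench, handle up: 64 mm (x) x 232 mm (y) x 8 mm thick, about 0.16 kg, with two 13 mm through holes at y = +-103 mm that drop over the tray's pegs, and a dark bar handle in the middle. Origin: centre of its underside, z up. Home, its underside rests on the end blocks, 58 mm above the tray's origin, either way round.
- cover_handle (a point): the cover's bar handle: 16 mm wide along the cover's x, 60 mm long along its y, rising from 8 to 38 mm above the cover's underside; this point is on its centre line, 31 mm above the underside
- pliers: bystander: small steel pliers with black grips, 135 mm long, 10 mm high, lying flat; origin at the pivot, x towards the jaws
- spool: bystander: copper wire spool, diameter 36 mm, 24 mm high, standing
- bead_jar: bystander: glass jar with white cap, diameter 60 mm, 75 mm high
- tube: bystander: small amber bead jar with black cap, diameter 26 mm, 60 mm high
- bench_block: bystander: flat square steel bench block 60 x 60 x 18 mm: not a die, larger and flatter than the dies
- hammer: bystander: small hammer lying flat, 200 mm long
- bead_dish: bystander: open red dish 55 x 55 x 28 mm
There are look-alikes about, which are no part of the job. Leave any yellow look-alike of the die_square alone.

How it is judged:
On the way, in this order (a step that is already met when the one before it is completed fails the run):
1. all three dies are home in their matching nests, released, the cover not yet on the tray (z of die_oblong in the frame of nest_oblong below 0.0135 m and horizontal distance between die_oblong and nest_oblong below 0.005 m and angle between each of die_oblong, die_square, die_round's own z axis and vertical below 0.08 rad and z of die_square in the frame of nest_square below 0.0135 m and horizontal distance between die_square and nest_square below 0.005 m and z of die_round in the frame of nest_round below 0.0135 m and horizontal distance between die_round and nest_round below 0.005 m and contact force between the fingers and die_oblong below 0.1 N and contact force between the fingers and die_square below 0.1 N and horizontal distance between cover and tray above 0.08 m), for 0.2 s.
2. the cover lies home on the end blocks, over both pegs (z of cover in the frame of tray between 0.05 and 0.0615 m and horizontal distance between cover and tray below 0.005 m and angle between the y axis of cover and the y axis of tray, either way round below 0.05 rad and angle between cover's own z axis and vertical below 0.04 rad), for 0.2 s.
At the end, for the whole second after the job is handed in: Each die stands at rest in the nest of its shape (underside within 3.5 mm of the pocket floor, 5 mm of centre, 0.08 rad of upright); the cover rests on the end blocks over both pegs (within 3.5 mm of home height, 5 mm of centre, 0.05 rad in yaw, level within 0.04 rad) (all of step 2 and z of die_oblong in the frame of nest_oblong below 0.0135 m and horizontal distance between die_oblong and nest_oblong below 0.005 m and angle between each of die_oblong, die_square, die_round's own z axis and vertical below 0.08 rad and z of die_square in the frame of nest_square below 0.0135 m and horizontal distance between die_square and nest_square below 0.005 m and z of die_round in the frame of nest_round below 0.0135 m and horizontal distance between die_round and nest_round below 0.005 m and linear speed of each of die_oblong, die_square, die_round, cover below 0.03 m/s); the robot touches nothing.
It fails at once if a die or the cover is dropped (moves faster than 0.6 m/s while not held, a fall of about 18 mm) ((linear speed of die_oblong above 0.6 m/s and contact force between the fingers and die_oblong below 0.1 N) or (linear speed of die_square above 0.6 m/s and contact force between the fingers and die_square below 0.1 N) or (linear speed of cover above 0.6 m/s and contact force between the fingers and cover below 0.1 N)).
It fails at once if a bystander is moved by more than 30 mm (distance of any of pliers, spool, bead_jar, tube, bench_block, hammer, bead_dish from where it was at the start of the episode above 0.03 m).
It also fails if it takes over 72 s, if anything falls off the work surface, if the arm or the gripper's body presses on something with over 40 N, if the wrist force passes 120 N, or if a joint passes its speed limit or range.

## Working session

There is one attempt and no reset: what is moved stays moved. The work goes in short steps, Python scripts to look and compute and a tool call to move; the robot and the scene stay as the last step left them, time stands still between calls to the robot, and variables do not carry over. Pictures are saved under pics/ and viewed, about 8 in all and at most 12, crops included, and the job is handed in when it is done.

Besides the shell and the picture viewer there is one more tool, called after "Request:" by a JSON object that holds its "method" and its "body". step_arm: Moves the arm, as the interface text tells. Its arguments: {"type":"object","properties":{"series":{"type":"array"},"grip_force":{"type":"number"}},"required":["series"]}

```bash
ls; mkdir -p pics; cat > h.py <<'E'
import numpy as np, cv2
from scipy.spatial.transform import Rotation as R
from station import ctrl
def cal(n):
    c=ctrl.get_calibration(n); f=200/np.tan(np.radians(c["vfov"])/2)
    M=cv2.Rodrigues(np.array(c["rvec"],float))[0]; t=np.array(c["tvec"],float).ravel()
    return f,c["cx"],c["cy"],M,t
def cloud(d,c):
    f,cx,cy,M,t=c; v,u=np.mgrid[:d.shape[0],:d.shape[1]]
    P=np.stack([(u-cx)/f*d,(v-cy)/f*d,d],-1)
    return (P-t)@M
def ray(u,v,z,c):
    f,cx,cy,M,t=c; o=-M.T@t; r=M.T@np.array([(u-cx)/f,(v-cy)/f,1.])
    return o+r*(z-o[2])/r[2]
def pix(p,c):
    f,cx,cy,M,t=c; q=M@np.array(p)+t; return q[0]/q[2]*f+cx,q[1]/q[2]*f+cy
E
python3 - <<'E'
from h import *
print(ctrl.observe())
for n in("scene","top","wrist"):
    c=cal(n); a,d=ctrl.read_camera(n); np.savez(f"{n}0.npz",a=a,d=d,f=c[0],cx=c[1],cy=c[2],M=c[3],t=c[4])
    print(n,c[0],-c[3].T@c[4],c[3][2],(d==0).mean())
    cv2.imwrite(f"pics/{n}0.png",a[:,:,::-1])
E
```

```text
pics
{'t': 0.0, 'joints': array([ 1.07751698,  0.42675305,  0.07382327,  1.60659944, -0.03406711,
        1.11078463, -0.06709749]), 'qd': array([-0.00245681, -0.00235203,  0.00075786,  0.00164164, -0.00056951,
       -0.00101123,  0.00049236]), 'effort': array([-7.52789856e-04, -9.35833454e+01,  3.66669863e+00, -4.54194403e+01,
       -4.87507728e-02,  2.01133039e-02, -1.02306183e-05]), 'eef_pos': array([ 0.22739126, -0.63521818,  0.30196401]), 'tcp_rot': array([-0.12106792,  0.69712489, -0.69624625,  0.12083301]), 'wrist_force': array([-0.11873407,  0.53143204, -0.29596084]), 'ft_torque': array([-0.02285659,  0.03068581, -0.01104607]), 'gripper_width': 1.0038999298117677}
scene 422.7178587295734 [1.12571861 0.44413163 0.60751592] [-0.61260892 -0.52967163 -0.58665004] 0.00742578125
top 486.0163388447333 [ 0.30568918 -0.03622324  1.4261601 ] [ 0.19861024  0.00204022 -0.98007643] 0.0037890625
wrist 347.14424209785454 [ 0.29092679 -0.61369976  0.38439139] [-0.21879614 -0.0773018  -0.9727038 ] 0.0039921875
```

View pics/top0.png

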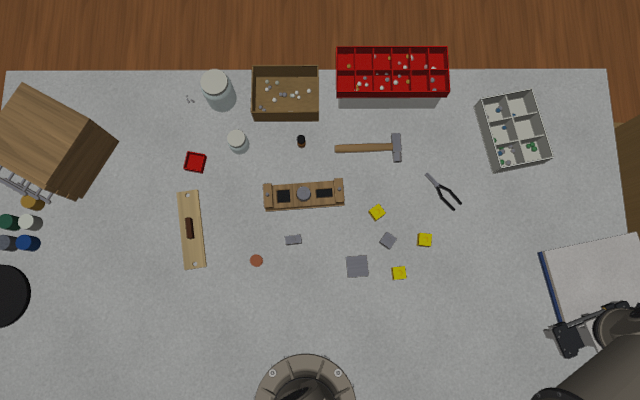

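View pics/scene0.png

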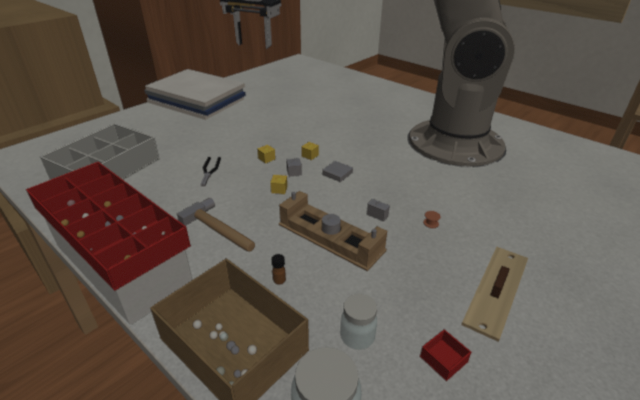

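Top view: the tray is at (304,193) with the round die in its middle nest. The only grey oblong is at (293,239). Square candidates are grey (388,240), yellow (377,212), (425,240) and (399,272), and the bench block at (357,266), which is larger and flatter. The grey one at (388,240) fits die_square. The cover is at (191,230). I'll confirm with one enlarged crop and take coarse positions.

```bash
python3 - <<'E'
from h import *
z=np.load("top0.npz"); a,d=z["a"],z["d"]; c=(float(z["f"]),float(z["cx"]),float(z["cy"]),z["M"],z["t"])
cv2.imwrite("pics/crop1.png",cv2.resize(a[160:285,245:445,::-1],None,fx=4,fy=4,interpolation=cv2.INTER_CUBIC))
P=cloud(d,c)
print("bench z",np.median(P[300:330,150:250,2]))
for n,u,v in [("obl",293,239),("sq",388,240),("bb",357,266),("round",304,193),("blkL",268,190),("blkR",339,186),("nestL",283,196),("nestR",324,193),("handle",189,229),("coverT",187,200),("coverB",194,262),("spool",256,260),("yel",377,212),("pliers",440,190),("ham",397,148),("tube",301,141)]:
    p=P[v,u]; w=P[v-3:v+4,u-3:u+4].reshape(-1,3)
    print(n,p.round(3),"zmax",w[:,2].max().round(3))
# other view check
z=np.load("scene0.npz"); P=cloud(z["d"],(float(z["f"]),float(z["cx"]),float(z["cy"]),z["M"],z["t"]))
for n,u,v in [("obl",378,208),("sq",294,165),("round",331,222),("blkA",372,240),("handle",500,280)]: print("scene",n,P[v,u].round(3))
o=ctrl.observe(); Rt=R.from_quat(o["tcp_rot"]).as_matrix(); print(Rt.round(3))
w=cal("wrist"); print("cam in tool", (Rt.T@(-w[3].T@w[4]-o["eef_pos"])).round(4), (w[3]@Rt).round(3))
E
```

```text
bench z 0.00019927754851029603
obl [0.457 0.035 0.036] zmax 0.044
sq [ 0.453 -0.237  0.035] zmax 0.042
bb [ 0.381 -0.148  0.019] zmax 0.026
round [0.588 0.003 0.054] zmax 0.06
blkL [0.596 0.107 0.059] zmax 0.077
blkR [ 0.607 -0.098  0.057] zmax 1.426
nestL [0.587 0.066 0.016] zmax 0.024
nestR [ 0.595 -0.055  0.017] zmax 0.024
handle [0.487 0.335 0.035] zmax 0.044
coverT [0.577 0.352 0.011] zmax 0.015
coverB [0.395 0.323 0.007] zmax 0.017
spool [0.398 0.141 0.027] zmax 0.03
yel [ 0.535 -0.208  0.032] zmax 0.043
pliers [ 0.606 -0.403 -0.001] zmax 0.016
ham [ 0.73  -0.274  0.027] zmax 1.426
tube [0.742 0.012 0.061] zmax 1.426
scene obl [0.47  0.041 0.035]
scene sq [ 0.465 -0.228  0.035]
scene round [0.597 0.01  0.054]
scene blkA [0.591 0.11  0.059]
scene handle [0.503 0.336 0.039]
[[-0.941 -0.     0.337]
 [-0.337  0.001 -0.941]
 [ 0.    -1.    -0.001]]
cam in tool [-0.0671 -0.0823  0.001 ] [[ 0.001 -0.     1.   ]
 [ 0.973 -0.232 -0.001]
 [ 0.232  0.973  0.   ]]
```

View pics/crop1.png

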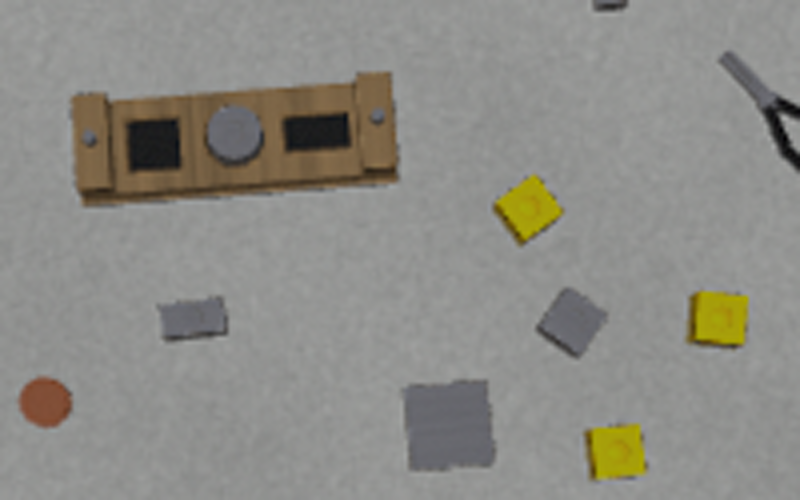

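The crop confirms the targets: square nest on the left (+y side), oblong nest on the right, grey square die at (388,240) in the top view. The other squares are yellow or the flat bench block. I'll move the wrist camera over the tray for accurate measurement.

Request:
{"method": "step_arm", "body": {"series": [[[-1,0,-0.94],[0,-0.39,0],0.2],[[-1,0,-0.94],[0,-0.39,0],0.2],[[-1,0,-0.94],[0,-0.39,0],0.2],[[-1,0,-0.94],[0,-0.39,0],0.2],[[-1,0,-0.94],[0,-0.39,0],0.2],[[-1,0,-0.94],[0,-0.39,0],0.2],[[-1,0,-0.94],[0,-0.39,0],0.2],[[-1,0,-0.94],[0,-0.39,0],0.2],[[-1,0,-0.94],[0,-0.39,0],0.2]]}}

```text
t: 1.05
eef_pos: [0.3524, -0.3909, 0.3026]
tcp_rot: [-0.501, 0.5, -0.499, 0.501]
wrist_force: [0.7, -0.1, -0.5]
gripper_width: 0.8
```

Request:
{"method": "step_arm", "body": {"series": [[[-0.95,0,0.74],[0,0,0],0.2],[[-0.95,0,0.74],[0,0,0],0.2],[[-0.95,0,0.74],[0,0,0],0.2],[[-0.95,0,0.74],[0,0,0],0.2],[[-0.95,0,0.74],[0,0,0],0.2],[[-0.95,0,0.74],[0,0,0],0.2]]}}

```text
t: 1.65
eef_pos: [0.5037, -0.1964, 0.3027]
tcp_rot: [-0.499, 0.5, -0.5, 0.501]
wrist_force: [-0.6, -0.1, -0.4]
gripper_width: 0.797
```

```bash
cat > snap.py <<'E'
import sys
from h import *
n=sys.argv[1]; c=cal("wrist"); o=ctrl.observe(); a,d=ctrl.read_camera("wrist")
np.savez(n+".npz",a=a,d=d,f=c[0],cx=c[1],cy=c[2],M=c[3],t=c[4]); cv2.imwrite(f"pics/{n}.png",a[:,:,::-1])
print(o["t"],o["eef_pos"].round(4),abs(o["qd"]).max())
E
python3 snap.py w1
```

```text
1.65 [ 0.5037 -0.1964  0.3027] 0.08848467513303813
```

Request:
{"method": "step_arm", "body": {"series": [[[-1,0,0],[0,0,0],0.2],[[-1,0,0],[0,0,0],0.2],[[-1,0,0],[0,0,0],0.2],[[-1,0,0],[0,0,0],0.2],[[-1,0,0],[0,0,0],0.2],[[-1,0,0],[0,0,0],0.2]]}}

```text
t: 2.3
eef_pos: [0.5009, -0.0016, 0.3027]
tcp_rot: [0.499, -0.501, 0.501, -0.499]
wrist_force: [-0.6, -0.7, -0.1]
gripper_width: 0.802
```

```bash
python3 snap.py w2; python3 - <<'E'
import cv2,numpy as np
cv2.imwrite("pics/w12.png",cv2.resize(np.vstack([cv2.imread("pics/w1.png"),cv2.imread("pics/w2.png")]),(480,600)))
E
```

```text
2.3 [ 0.5009 -0.0016  0.3027] 0.029427277539748387
```

View pics/w12.png

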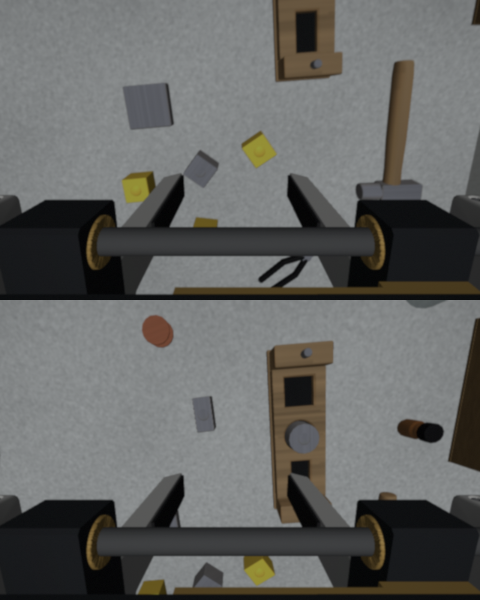

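w1 shows the square die at (268,224) and the oblong nest at (408,42). w2 shows the oblong die at (271,151), square nest at (398,121), round die at (403,182) and the left peg at (408,71). One more view from slightly to the right will have the whole tray, and it gives two viewpoints.

Request:
{"method": "step_arm", "body": {"series": [[[0.25,0,0],[0,0,0],0.2],[[0.25,0,0],[0,0,0],0.2],[[0.25,0,0],[0,0,0],0.2]]}}

```text
t: 2.65
eef_pos: [0.5007, -0.0543, 0.3025]
tcp_rot: [-0.498, 0.502, -0.502, 0.498]
wrist_force: [1.2, 0.2, 0.1]
gripper_width: 0.802
```

```bash
python3 snap.py w3; cat > meas.py <<'E'
from h import *
def load(n):
    z=np.load(n+".npz"); return z["a"],z["d"],(float(z["f"]),float(z["cx"]),float(z["cy"]),z["M"],z["t"])
def top_rect(n,x,y,z0,z1,r=.045):
    a,d,c=load(n); P=cloud(d,c)
    m=(np.hypot(P[...,0]-x,P[...,1]-y)<r)&(P[...,2]>z0)&(P[...,2]<z1)&(d>0)
    k,l,s,_=cv2.connectedComponentsWithStats(m.astype(np.uint8))
    if k<2: print(n,"none"); return
    m=l==1+np.argmax(s[1:,4]); zz=np.median(P[m][:,2])
    cn=max(cv2.findContours(m.astype(np.uint8),0,cv2.CHAIN_APPROX_NONE)[0],key=cv2.contourArea)
    W=np.array([ray(u,v,zz,c)[:2] for u,v in cn[:,0]])
    (cx,cy),(w,h),an=cv2.minAreaRect((W*1000).astype(np.float32))
    print(n,"z",zz.round(4),"c",round(cx,1),round(cy,1),"size",round(w,1),round(h,1),"ang",round(an,1),"n",m.sum(),"px",cn[:,0].mean(0).round(1))
def dark(n,x,y,zf,r=.035):
    a,d,c=load(n); P=cloud(d,c); g=a.max(-1)
    m=(np.hypot(P[...,0]-x,P[...,1]-y)<r)&(g<45)&(P[...,2]<.035)
    m=cv2.morphologyEx(m.astype(np.uint8),cv2.MORPH_OPEN,np.ones((3,3)))
    k,l,s,_=cv2.connectedComponentsWithStats(m)
    if k<2: print(n,"no dark"); return
    m=l==1+np.argmax(s[1:,4]); cn=max(cv2.findContours(m.astype(np.uint8),0,cv2.CHAIN_APPROX_NONE)[0],key=cv2.contourArea)
    W=np.array([ray(u,v,zf,c)[:2] for u,v in cn[:,0]]); (cx,cy),(w,h),an=cv2.minAreaRect((W*1000).astype(np.float32))
    print(n,"dark c",round(cx,1),round(cy,1),"size",round(w,1),round(h,1),"ang",round(an,1),"zmed",np.median(P[m][:,2]).round(4))
E
python3 - <<'E'
from meas import *
print("sq");   [top_rect(n,.455,-.235,.030,.040) for n in("w1","top0","scene0")]
print("obl");  [top_rect(n,.460,.038,.030,.040) for n in("w2","w3","top0","scene0")]
print("round");[top_rect(n,.59,.004,.048,.058) for n in("w2","w3","top0")]
print("pegs");
for x,y in((.596,.107),(.607,-.098)): [top_rect(n,x,y,.066,.085,.02) for n in("w1","w2","w3")]
print("blk");
for x,y in((.59,.107),(.60,-.098)): [top_rect(n,x,y,.054,.064,.05) for n in("w1","w2","w3")]
print("nestSq");[dark(n,.588,.065,.018) for n in("w2","w3")]
print("nestObl");[dark(n,.597,-.057,.018) for n in("w1","w3")]
print("handle");[top_rect(n,.49,.336,.030,.045) for n in("top0","scene0")]
E
```

```text
2.65 [ 0.5007 -0.0543  0.3025] 0.03522885532165814
sq
w1 z 0.0344 c 455.0 -239.1 size 36.7 35.9 ang 53.5 n 1131 px [267.  227.5]
top0 z 0.0345 c 453.6 -236.5 size 36.1 35.6 ang 54.9 n 139 px [387.7 239.3]
scene0 z 0.0349 c 458.3 -237.1 size 43.5 36.0 ang 53.8 n 116 px [293.4 162.6]
obl
w2 z 0.0345 c 458.0 33.8 size 24.2 45.8 ang 6.5 n 1107 px [270.5 152.1]
w3 z 0.0344 c 458.0 33.6 size 24.1 45.8 ang 6.6 n 1225 px [268.6  97.8]
top0 z 0.0343 c 457.2 36.7 size 23.0 43.1 ang 0.2 n 119 px [292.6 238.9]
scene0 z 0.0344 c 461.5 35.3 size 31.2 46.1 ang 7.1 n 158 px [377.9 205.3]
round
w2 z 0.0525 c 589.2 4.0 size 39.0 39.3 ang 46.6 n 1292 px [404.3 184.2]
w3 z 0.0525 c 589.5 3.4 size 38.4 39.4 ang 89.5 n 1434 px [407.6 128.6]
top0 z 0.0525 c 588.1 6.2 size 34.7 35.4 ang 90.0 n 125 px [302.9 192.6]
pegs
w1 none
w2 z 0.0758 c 581.1 105.6 size 9.5 11.0 ang 89.8 n 142 px [408.3  70.1]
w3 z 0.0749 c 581.4 102.4 size 6.6 11.3 ang 89.5 n 109 px [411.2   3.2]
w1 z 0.0759 c 596.0 -99.3 size 11.8 9.6 ang 0.0 n 144 px [422.2  84.2]
w2 none
w3 z 0.0757 c 596.5 -96.3 size 7.2 13.5 ang 44.9 n 95 px [416.1 238.8]
blk
w1 none
w2 z 0.0583 c 581.5 105.9 size 69.6 26.1 ang 4.2 n 2283 px [404.   72.2]
w3 z 0.0582 c 582.1 101.5 size 70.2 21.1 ang 1.5 n 1864 px [405.9  11.6]
w1 z 0.0583 c 596.8 -99.3 size 70.0 25.9 ang 4.2 n 2219 px [417.4  85.8]
w2 z 0.0583 c 574.2 -99.2 size 24.7 27.7 ang 5.8 n 475 px [383.7 286.4]
w3 z 0.0583 c 596.5 -98.0 size 69.3 26.7 ang 4.1 n 1244 px [409.5 232.7]
nestSq
w2 dark c 587.8 63.7 size 37.6 38.1 ang 4.1 zmed 0.019
w3 dark c 588.1 65.6 size 38.1 38.2 ang 4.3 zmed 0.0189
nestObl
w1 dark c 596.6 -54.8 size 25.4 47.9 ang 4.1 zmed 0.019
w3 dark c 596.9 -56.2 size 25.4 46.5 ang 3.7 zmed 0.019
handle
top0 z 0.0379 c 491.2 336.5 size 60.1 17.9 ang 8.5 n 125 px [188.2 227.7]
scene0 z 0.0384 c 497.7 335.4 size 69.9 15.8 ang 8.5 n 232 px [500.6 278.7]
```

View pics/w3.png

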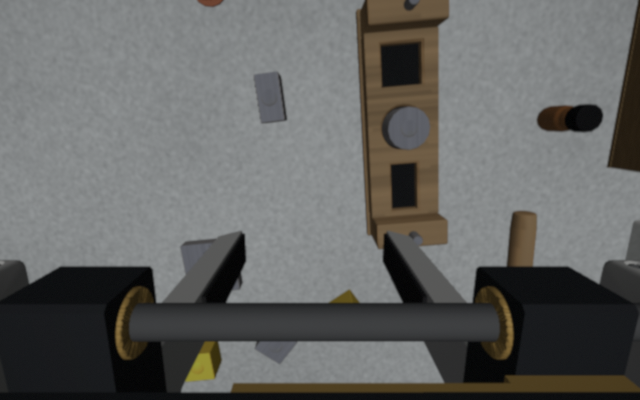

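Everything agrees: tops at 34.4 mm (dies), 58.3 (blocks), 75.8 (pegs) and 52.5 (round die), with sizes within 1 mm. The tray centre is (588.8, 3.2) with yaw 4.2°. Going for the oblong die at (458.0, 33.7), yaw 6.5°.

Request:
{"method": "step_arm", "body": {"series": [[[-0.44,0.5,-0.214],[0,-0.036,0],0.3],[[-0.44,0.65,-0.214],[0,-0.036,0],0.3],[[-0.44,0.65,-0.214],[0,-0.036,0],0.3],[[-0.44,0.65,-0.214],[0,-0.036,0],0.3],[[-0.44,0.65,-0.214],[0,-0.036,0],0.3],[[-0.44,0.8,-0.214],[0,-0.036,0],0.3],[[-0.44,0.9,-0.214],[0,-0.036,0],0.3],[[-0.44,0.955,-0.214],[0,-0.036,0],0.3],[[-0.44,0.955,-0.214],[0,-0.036,0],0.3],[[-0.44,0.955,-0.214],[0,-0.036,0],0.3]]}}

```text
t: 3.7
eef_pos: [0.4591, 0.0366, 0.1126]
tcp_rot: [-0.527, 0.471, -0.472, 0.527]
wrist_force: [-0.5, -0.2, 0.1]
gripper_width: 0.699
```

Request:
{"method": "step_arm", "body": {"series": [[[0.013,0,0],[0,0,0],0.3],[[0.013,0,0],[0,0,0],0.3],[[0.013,0,0],[0,0,0],0.3]]}}

```text
t: 4.0
eef_pos: [0.459, 0.0339, 0.1123]
tcp_rot: [-0.527, 0.471, -0.472, 0.527]
wrist_force: [-0.8, -0.1, -0.5]
gripper_width: 0.701
```

Request:
{"method": "step_arm", "body": {"series": [[[0,0,0],[0,0,0],0.9],[[0,0,0],[0,0,0],0.9],[[0,0,0],[0,0,0],0.9],[[0,0,0],[0,0,0],0.9],[[0,0,0],[0,0,0],0.9]], "grip_force": 25}}

```text
t: 4.5
eef_pos: [0.4587, 0.0342, 0.1117]
tcp_rot: [0.527, -0.471, 0.471, -0.527]
wrist_force: [-0.0, 0.8, 0.1]
gripper_width: 0.314
```

Request:
{"method": "step_arm", "body": {"series": [[[0,0,0],[0,0,0],0.9],[[0,0,0],[0,0,0],0.9],[[0,-0.15,0],[0,0,0],0.9],[[0,-0.35,0],[0,0,0],0.9],[[0,-0.45,0],[0,0,0],0.9],[[0.523,-0.45,0.62],[0,0.013,0],0.9],[[0.523,-0.45,0.62],[0,0.013,0],0.9],[[0.523,-0.45,0.62],[0,0.013,0],0.9],[[0.523,-0.45,0.62],[0,0.013,0],0.9],[[0.523,-0.45,0.62],[0,0.013,0],0.9]]}}

```text
t: 5.5
eef_pos: [0.5944, -0.0573, 0.2009]
tcp_rot: [0.517, -0.483, 0.482, -0.517]
wrist_force: [-1.0, 0.8, -2.8]
gripper_width: 0.251
```

Request:
{"method": "step_arm", "body": {"series": [[[0,0,0],[0,0,0],0.9],[[0,0,0],[0,0,0],0.9]]}}

```text
t: 5.7
eef_pos: [0.5926, -0.055, 0.2017]
tcp_rot: [0.518, -0.482, 0.482, -0.518]
wrist_force: [0.4, 0.0, -2.1]
gripper_width: 0.257
```

```bash
python3 snap.py w4; python3 - <<'E'
from meas import *
o=ctrl.observe();q=R.from_quat(o["tcp_rot"]).as_matrix();print(o["eef_pos"],o["gripper_width"],o["wrist_force"],"yaw",np.degrees(np.arctan2(q[1,2],q[0,2])),"down",q[:,1])
x,y=o["eef_pos"][:2]; zt=o["eef_pos"][2]-.078
a,d,c=load("w4");P=cloud(d,c);m=np.hypot(P[...,0]-x,P[...,1]-y)<.03
print(np.histogram(P[m][:,2],20)); top_rect("w4",x,y,zt-.008,zt+.006,.03)
E
```

```text
5.7 [ 0.5926 -0.055   0.2017] 0.005818534625443149
[ 0.59267315 -0.05506278  0.20181303] 0.2561164043909861 [ 0.26899508  0.3098946  -2.79115318] yaw 4.112126708500083 down [-3.58374757e-04  3.89454366e-05 -9.99999935e-01]
(array([ 693, 1795,    0,    0,    0,    0,   43,  189,  433, 4748,  558,
        706,  786,  727,  568,  254,  522,  870, 8569, 4751]), array([0.01685581, 0.02789789, 0.03893997, 0.04998205, 0.06102413,
       0.07206621, 0.08310829, 0.09415037, 0.10519245, 0.11623453,
       0.12727661, 0.13831868, 0.14936076, 0.16040284, 0.17144492,
       0.182487  , 0.19352908, 0.20457116, 0.21561324, 0.22665532,
       0.2376974 ]))
w4 z 0.1243 c 592.4 -53.6 size 48.7 47.0 ang 4.1 n 4890 px [313.2 251.7]
```

View pics/w4.png

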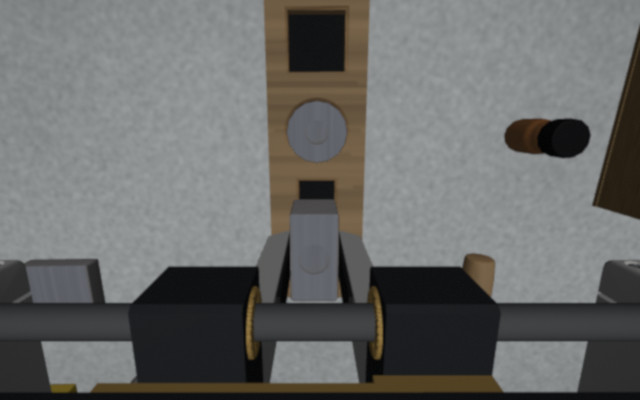

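The die is held level and aligned, with its top-edge row near 213, columns 291–338. I'll refine the offsets using this nearer view.

```bash
python3 - <<'E'
from meas import *
a,d,c=load("w4")
P=cloud(d,c)
col=P[196:300:1,315]; 
for v in range(196,224,2): print(v,P[v,315].round(4),a[v,315])
print("die edge",ray(315,213,.1243,c),[ray(u,250,.1243,c)[0].round(4) for u in(291,338)])
dark("w4",.584,.063,.028); dark("w4",.584,.063,.018)
top_rect("w4",.59,.004,.048,.058)
# tray side edges: nest top plane z .03
m=(abs(P[...,2]-.030)<.004)&(P[...,1]>-.03)&(P[...,1]<.09)&(abs(P[...,0]-.59)<.06)
for y in(.03,.06): 
  k=m&(abs(P[...,1]-y)<.004); print(y,P[k][:,0].min(),P[k][:,0].max(),(P[k][:,0].min()+P[k][:,0].max())/2)
E
```

```text
196 [ 0.5931 -0.0459  0.0182] [19 19 21]
198 [ 0.5932 -0.0476  0.0175] [29 28 29]
200 [ 0.5919 -0.032   0.0938] [70 68 69]
202 [ 0.5919 -0.0322  0.0982] [74 73 73]
204 [ 0.5918 -0.032   0.1037] [75 74 74]
206 [ 0.5919 -0.0322  0.1075] [75 74 73]
208 [ 0.5919 -0.0324  0.1111] [76 75 75]
210 [ 0.5918 -0.0324  0.1151] [76 74 74]
212 [ 0.5918 -0.0319  0.1209] [76 75 75]
214 [ 0.5918 -0.0322  0.1234] [90 91 95]
216 [ 0.5919 -0.0329  0.1245] [100 102 109]
218 [ 0.5919 -0.034   0.1242] [100 102 110]
220 [ 0.592  -0.0349  0.1247] [100 102 110]
222 [ 0.5921 -0.0357  0.1252] [100 103 110]
die edge [ 0.59176194 -0.03151114  0.1243    ] [np.float64(0.5814), np.float64(0.6043)]
w4 dark c 585.9 63.7 size 37.4 36.6 ang 4.1 zmed 0.0189
w4 dark c 585.8 65.8 size 38.8 38.0 ang 4.1 zmed 0.0189
w4 z 0.0525 c 590.1 3.9 size 38.8 38.8 ang 37.9 n 2888 px [315.9 131.9]
0.03 0.5531661692287346 0.623033351130168 0.5880997601794513
0.06 0.5506166407393808 0.6213378950037594 0.58597726787157
```

Request:
{"method": "step_arm", "body": {"series": [[[0.006,0.1,0.005],[0,0,0],0.9],[[0.006,0.22,0.005],[0,0,0],0.9],[[0.006,0.28,0.005],[0,0,0],0.9],[[0.006,0.295,0.005],[0,0,0],0.9],[[0.006,0.31,0.005],[0,0,0],0.9],[[0.006,0.32,0.005],[0,0,0],0.9],[[0.006,0.325,0.005],[0,0,0],0.9]]}}

```text
t: 6.45
eef_pos: [0.5949, -0.0571, 0.1373]
tcp_rot: [-0.517, 0.482, -0.482, 0.518]
wrist_force: [0.7, 0.5, -2.1]
gripper_width: 0.251
```

Request:
{"method": "step_arm", "body": {"series": [[[0,0.015,0],[0,0,0],0.9],[[0,0.027,0],[0,0,0],0.9],[[0,0.036,0],[0,0,0],0.9],[[0,0.036,0],[0,0,0],0.9],[[0,0.036,0],[0,0,0],0.9]]}}

```text
t: 6.95
eef_pos: [0.5947, -0.0571, 0.1296]
tcp_rot: [-0.517, 0.482, -0.482, 0.517]
wrist_force: [-1.4, -0.4, 3.5]
gripper_width: 0.251
```

Seated (force turned positive, height matches). Releasing, lifting, then heading for a second look at the square die.

Request:
{"method": "step_arm", "body": {"series": [[[0,0,0],[0,0,0],0.4],[[0,0,0],[0,0,0],0.4],[[0,0,0],[0,0,0],0.4],[[0,0,0],[0,0,0],0.4],[[0,-0.2,0],[0,0,0],0.4],[[0,-0.4,0],[0,0,0],0.3],[[0,-0.45,0],[0,0,0],0.3]]}}

```text
t: 7.65
eef_pos: [0.5961, -0.057, 0.2236]
tcp_rot: [-0.516, 0.481, -0.483, 0.518]
wrist_force: [0.1, 0.4, 0.2]
gripper_width: 0.691
```

Request:
{"method": "step_arm", "body": {"series": [[[1.0,0,-0.9],[0,0.224,0],0.3],[[1.0,0,-0.9],[0,0.224,0],0.3],[[1.0,0,-0.9],[0,0.224,0],0.3],[[1.0,0,-0.9],[0,0.224,0],0.3],[[1.0,0,-0.9],[0,0.224,0],0.3],[[1.0,0,-0.9],[0,0.224,0],0.3],[[1.0,0,-0.9],[0,0.224,0],0.3],[[1.0,0,-0.9],[0,0.224,0],0.3],[[1.0,0,-0.9],[0,0.224,0],0.3],[[1.0,0,-0.9],[0,0.224,0],0.3]]}}

```text
t: 8.65
eef_pos: [0.4299, -0.2683, 0.2194]
tcp_rot: [-0.32, 0.631, -0.63, 0.32]
wrist_force: [-0.1, 0.8, 0.0]
gripper_width: 0.698
```

```bash
python3 snap.py w5; python3 - <<'E'
from meas import *
o=ctrl.observe();q=R.from_quat(o["tcp_rot"]).as_matrix();print(o["eef_pos"],o["gripper_width"],o["wrist_force"],"yaw",np.degrees(np.arctan2(q[1,2],q[0,2])))
top_rect("w5",.455,-.238,.030,.040)
a,d=ctrl.read_camera("top"); c=cal("top"); np.savez("top1.npz",a=a,d=d,f=c[0],cx=c[1],cy=c[2],M=c[3],t=c[4])
top_rect("top1",.594,-.056,.045,.056,.035);top_rect("top1",.59,.0035,.045,.056,.035)
E
```

```text
8.65 [ 0.4299 -0.2683  0.2194] 0.004664038488333159
[ 0.42983944 -0.26841365  0.2193722 ] 0.7026270119851084 [-0.25688827  0.01288948 -0.84694694] yaw -36.17852986989621
w5 z 0.0344 c 454.8 -239.4 size 35.2 35.8 ang 53.8 n 2168 px [316.6 159. ]
top1 z 0.0521 c 592.9 -54.9 size 25.2 45.7 ang 3.9 n 124 px [324.1 191.4]
top1 z 0.0515 c 588.3 6.2 size 34.7 35.4 ang 90.0 n 126 px [303.2 193.1]
```

Request:
{"method": "step_arm", "body": {"series": [[[-0.191,0,0.015],[0,0,0],0.3],[[-0.191,0.2,0.015],[0,0,0],0.3],[[-0.191,0.4,0.015],[0,0,0],0.3],[[-0.191,0.5,0.015],[0,0,0],0.3],[[-0.191,0.538,0.015],[0,0,0],0.3],[[-0.191,0.538,0.015],[0,0,0],0.3],[[-0.191,0.538,0.015],[0,0,0],0.3],[[-0.191,0.538,0.015],[0,0,0],0.3]]}}

```text
t: 9.55
eef_pos: [0.4549, -0.2406, 0.1131]
tcp_rot: [0.319, -0.63, 0.631, -0.32]
wrist_force: [-0.1, -0.1, 0.7]
gripper_width: 0.7
```

Request:
{"method": "step_arm", "body": {"series": [[[-0.005,0.007,0.003],[0,0,0],0.3],[[-0.005,0.007,0.003],[0,0,0],0.9],[[-0.005,0.007,0.003],[0,0,0],0.9],[[-0.005,0.007,0.003],[0,0,0],0.9],[[-0.005,0.007,0.003],[0,0,0],0.9],[[-0.005,0.007,0.003],[0,0,0],0.9],[[-0.005,0.007,0.003],[0,0,0],0.9]], "grip_force": 25}}

```text
t: 10.25
eef_pos: [0.4552, -0.2398, 0.1105]
tcp_rot: [-0.319, 0.631, -0.631, 0.319]
wrist_force: [-0.5, 0.7, 2.5]
gripper_width: 0.377
```

Request:
{"method": "step_arm", "body": {"series": [[[0,-0.15,0],[0,0,0],0.9],[[0,-0.35,0],[0,0,0],0.9],[[0,-0.55,0],[0,0,0],0.9],[[-0.95,-0.6,-0.218],[0,-0.224,0],0.9],[[-0.95,-0.6,-0.218],[0,-0.224,0],0.9],[[-0.95,-0.6,-0.218],[0,-0.224,0],0.9],[[-0.95,-0.6,-0.218],[0,-0.224,0],0.9],[[-0.95,-0.6,-0.218],[0,-0.224,0],0.9],[[-0.95,-0.6,-0.218],[0,-0.224,0],0.9],[[-0.95,-0.6,-0.218],[0,-0.224,0],0.9]]}}

```text
t: 11.25
eef_pos: [0.5321, -0.0618, 0.2301]
tcp_rot: [0.516, -0.483, 0.483, -0.516]
wrist_force: [0.0, -0.8, -2.8]
gripper_width: 0.384
```

Request:
{"method": "step_arm", "body": {"series": [[[-0.607,0,0.308],[0,-0.002,0],0.9],[[-0.607,0,0.308],[0,-0.002,0],0.9],[[-0.607,0.0,0.308],[0,-0.002,0],0.9],[[-0.607,0.15,0.308],[0,-0.002,0],0.9],[[-0.607,0.15,0.308],[0,-0.002,0],0.9],[[-0.607,0.15,0.308],[0,-0.002,0],0.9]]}}

```text
t: 11.85
eef_pos: [0.585, 0.0629, 0.2002]
tcp_rot: [0.519, -0.482, 0.481, -0.517]
wrist_force: [1.1, 0.8, -2.4]
gripper_width: 0.384
```

```bash
python3 snap.py w6; python3 - <<'E'
from meas import *
o=ctrl.observe();q=R.from_quat(o["tcp_rot"]).as_matrix();print(o["eef_pos"],o["gripper_width"],o["wrist_force"],"yaw",np.degrees(np.arctan2(q[1,2],q[0,2])))
a,d,c=load("w6");P=cloud(d,c)
for v in range(180,226,3): print(v,P[v,315].round(4),a[v,315])
top_rect("w6",.59,.107,.054,.064,.05); top_rect("w6",.583,.107,.066,.085,.02)
E
```

```text
11.85 [0.585  0.0629 0.2002] 0.021739542311087583
[0.58546527 0.06301983 0.2010584 ] 0.3789600807820134 [-0.18518491 -0.5444942  -3.51551165] yaw 4.205837248899686
180 [0.5842 0.0868 0.0307] [115  96  72]
183 [0.5844 0.0844 0.0297] [89 72 51]
186 [0.5847 0.0802 0.0191] [19 19 20]
189 [0.5848 0.0779 0.0193] [19 20 21]
192 [0.585  0.0754 0.0187] [17 18 19]
195 [0.5852 0.0733 0.0197] [16 17 18]
198 [0.5854 0.0706 0.0185] [18 19 20]
201 [0.5856 0.0683 0.0188] [18 19 20]
204 [0.5857 0.0658 0.0185] [17 18 19]
207 [0.5859 0.0632 0.0175] [20 21 22]
210 [0.5846 0.0802 0.0933] [69 68 67]
213 [0.5846 0.0802 0.0998] [74 73 72]
216 [0.5846 0.0798 0.1046] [75 73 73]
219 [0.5846 0.0802 0.1118] [73 72 72]
222 [0.5845 0.0805 0.1181] [73 71 72]
225 [0.5846 0.0802 0.1221] [81 81 84]
w6 z 0.0583 c 582.5 106.8 size 69.4 25.6 ang 4.2 n 4170 px [314.7 155.8]
w6 z 0.0761 c 582.5 107.1 size 9.2 9.6 ang 49.1 n 222 px [314.7 158.7]
```

View pics/w6.png

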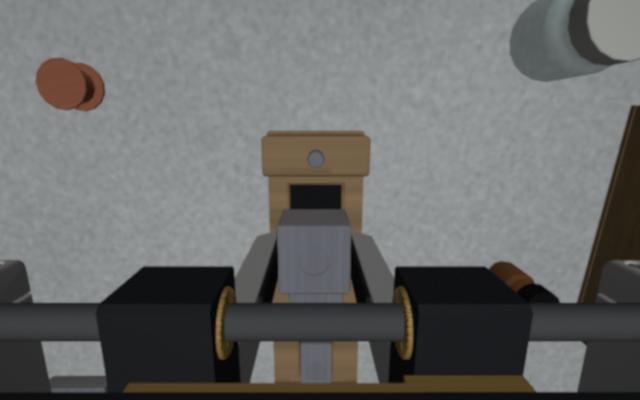

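Request:
{"method": "step_arm", "body": {"series": [[[-0.008,0.1,0],[0,0,0],0.9],[[-0.008,0.22,0],[0,0,0],0.9],[[-0.008,0.28,0],[0,0,0],0.9],[[-0.008,0.295,0],[0,0,0],0.9],[[-0.008,0.31,0],[0,0,0],0.9],[[-0.008,0.32,0],[0,0,0],0.9],[[-0.008,0.325,0],[0,0,0],0.9]]}}

```text
t: 12.6
eef_pos: [0.5857, 0.0659, 0.1361]
tcp_rot: [-0.518, 0.48, -0.481, 0.519]
wrist_force: [0.3, -1.3, -2.4]
gripper_width: 0.381
```

Request:
{"method": "step_arm", "body": {"series": [[[0,0.015,0],[0,0,0],0.9],[[0,0.026,0],[0,0,0],0.9],[[0,0.035,0],[0,0,0],0.9],[[0,0.035,0],[0,0,0],0.9],[[0,0.035,0],[0,0,0],0.9]]}}

```text
t: 13.1
eef_pos: [0.5854, 0.0659, 0.1285]
tcp_rot: [0.519, -0.48, 0.481, -0.519]
wrist_force: [0.6, -3.7, 0.3]
gripper_width: 0.382
```

Request:
{"method": "step_arm", "body": {"series": [[[0.006,0.0,0],[0,0,0],0.9],[[0.006,0.004,0],[0,0,0],0.9],[[0.006,0.006,0],[0,0,0],0.9],[[0.006,0.006,0],[0,0,0],0.9]]}}

```text
t: 13.5
eef_pos: [0.5854, 0.0654, 0.1284]
tcp_rot: [-0.519, 0.48, -0.481, 0.519]
wrist_force: [-8.3, -1.8, 20.4]
gripper_width: 0.383
```

Seated firmly. Ease off, release, lift, then go to look at the cover.

Request:
{"method": "step_arm", "body": {"series": [[[0,-0.006,0],[0,0,0],0.9],[[0,-0.006,0],[0,0,0],0.4],[[0,-0.006,0],[0,0,0],0.4],[[0,-0.006,0],[0,0,0],0.4],[[0,-0.006,0],[0,0,0],0.3],[[0,-0.15,0],[0,0,0],0.3],[[0,-0.4,0],[0,0,0],0.3],[[0,-0.65,0],[0,0,0],0.3],[[0,-0.65,0],[0,0,0],0.3]]}}

```text
t: 14.4
eef_pos: [0.5877, 0.0658, 0.2637]
tcp_rot: [-0.516, 0.478, -0.483, 0.521]
wrist_force: [0.3, 0.3, -0.3]
gripper_width: 0.702
```

```bash
python3 snap.py w7; python3 - <<'E'
from meas import *
o=ctrl.observe();print(o["eef_pos"],o["gripper_width"],o["wrist_force"])
a,d=ctrl.read_camera("top"); c=cal("top"); np.savez("top2.npz",a=a,d=d,f=c[0],cx=c[1],cy=c[2],M=c[3],t=c[4])
a,d=ctrl.read_camera("scene"); c=cal("scene"); np.savez("scene2.npz",a=a,d=d,f=c[0],cx=c[1],cy=c[2],M=c[3],t=c[4])
for n in("w7","top2","scene2"):top_rect(n,.5855,.064,.045,.056,.035)
for n in("w7","top2","scene2"):top_rect(n,.594,-.056,.045,.056,.035)
E
```

```text
14.4 [0.5877 0.0658 0.2637] 0.08497963155254412
[0.58669378 0.06523889 0.26060189] 0.7031718630931166 [-0.13582081  0.02938045 -0.09759899]
w7 z 0.0524 c 585.5 65.4 size 35.8 36.4 ang 4.3 n 1726 px [308.6 199.5]
top2 none
scene2 z 0.0524 c 589.5 66.4 size 43.6 39.7 ang 3.8 n 265 px [354.5 232.7]
w7 z 0.0519 c 595.6 -82.4 size 36.8 15.5 ang 4.0 n 408 px [308.1 349.2]
top2 z 0.0518 c 593.8 -60.2 size 34.7 23.6 ang 89.7 n 76 px [326.8 190.7]
scene2 z 0.0523 c 598.2 -59.7 size 63.1 35.4 ang 88.6 n 235 px [305.5 208.8]
```

Request:
{"method": "step_arm", "body": {"series": [[[-1,0,-0.12],[0,-0.524,0],0.3],[[-1,0,-0.12],[0,-0.524,0],0.3],[[-1,0,-0.12],[0,-0.524,0],0.3],[[-1,0,-0.12],[0,-0.524,0],0.3],[[-1,0,-0.12],[0,-0.524,0],0.3],[[-1,0,-0.12],[0,-0.524,0],0.3],[[-1,0,-0.12],[0,-0.524,0],0.3],[[-1,0,-0.12],[0,-0.524,0],0.3],[[-1,0,-0.12],[0,-0.524,0],0.3],[[-1,0,-0.12],[0,-0.524,0],0.3]]}}

```text
t: 15.55
eef_pos: [0.5456, 0.2623, 0.2555]
tcp_rot: [0.707, 0.004, -0.005, -0.707]
wrist_force: [-0.2, -0.7, 0.1]
gripper_width: 0.699
```

Request:
{"method": "step_arm", "body": {"series": [[[-0.06,0,0.384],[0,-0.043,0],0.3],[[-0.06,0,0.384],[0,-0.043,0],0.3],[[-0.06,0,0.384],[0,-0.043,0],0.3],[[-0.06,0,0.384],[0,-0.043,0],0.3],[[-0.06,0,0.384],[0,-0.043,0],0.3]]}}

```text
t: 16.05
eef_pos: [0.5338, 0.3382, 0.2562]
tcp_rot: [0.706, 0.049, -0.05, -0.705]
wrist_force: [-0.8, -0.4, -0.2]
gripper_width: 0.699
```

```bash
python3 snap.py w8; python3 - <<'E'
from meas import *
o=ctrl.observe();q=R.from_quat(o["tcp_rot"]).as_matrix();print(o["eef_pos"],"yaw",np.degrees(np.arctan2(q[1,2],q[0,2])))
top_rect("w8",.492,.334,.034,.045)
a,d,c=load("w8");P=cloud(d,c)
m=(P[...,2]>.004)&(P[...,2]<.013)&(np.hypot(P[...,0]-.492,P[...,1]-.334)<.14)
W=(P[m][:,:2]*1000).astype(np.float32); print("cover plate",cv2.minAreaRect(W),np.median(P[m][:,2]))
E
```

```text
16.05 [0.5338 0.3382 0.2562] 0.012936213479981562
[0.53397851 0.33808017 0.25648697] yaw 98.00650522941858
w8 z 0.0383 c 492.8 335.6 size 58.8 15.8 ang 8.0 n 1296 px [318.8 150.9]
cover plate ((492.90167236328125, 335.3521423339844), (232.68028259277344, 64.17582702636719), 8.728808403015137) 0.008388503491094964
```

View pics/w8.png

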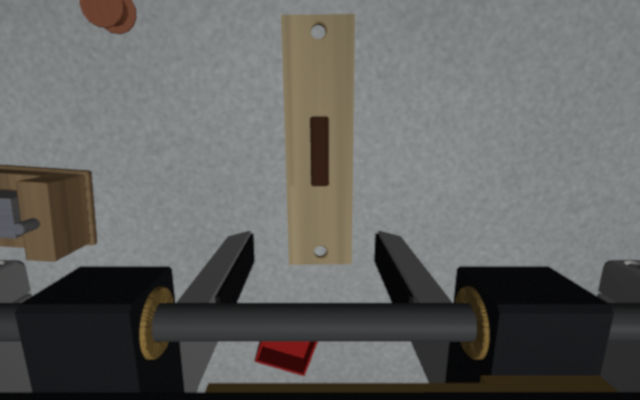

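Handle centre (492.8, 335.5), top 38.3 mm, plate top 8.4 mm, 232.7×64.2: all match the cover. Holes are at (318,32) and (320,251), so the long axis is at about 8.5°. Descending.

Request:
{"method": "step_arm", "body": {"series": [[[-0.206,0,0.016],[0,-0.003,0],0.3],[[-0.206,0.2,0.016],[0,-0.003,0],0.4],[[-0.206,0.4,0.016],[0,-0.003,0],0.4],[[-0.206,0.6,0.016],[0,-0.003,0],0.4],[[-0.206,0.7,0.016],[0,-0.003,0],0.4],[[-0.206,0.725,0.016],[0,-0.003,0],0.4],[[-0.206,0.725,0.016],[0,-0.003,0],0.4],[[-0.206,0.725,0.016],[0,-0.003,0],0.4]]}}

```text
t: 16.9
eef_pos: [0.4932, 0.3372, 0.1139]
tcp_rot: [-0.705, -0.054, 0.052, 0.706]
wrist_force: [0.1, 0.3, 1.8]
gripper_width: 0.596
```

Request:
{"method": "step_arm", "body": {"series": [[[0,0.01,-0.008],[0,0,0],0.4],[[0,0.01,-0.008],[0,0,0],1],[[0,0.01,-0.008],[0,0,0],1],[[0,0.01,-0.008],[0,0,0],1],[[0,0.01,-0.008],[0,0,0],1],[[0,0.01,-0.008],[0,0,0],1],[[0,0.01,-0.008],[0,0,0],1],[[0,0.01,-0.008],[0,0,0],1],[[0,0.01,-0.008],[0,0,0],1]], "grip_force": 40}}

```text
t: 17.8
eef_pos: [0.4927, 0.3352, 0.1104]
tcp_rot: [-0.705, -0.053, 0.053, 0.705]
wrist_force: [0.1, 0.7, 0.8]
gripper_width: 0.168
```

Request:
{"method": "step_arm", "body": {"series": [[[0,-0.1,0],[0,0,0],1],[[0,-0.3,0],[0,0,0],1],[[0,-0.5,0],[0,0,0],1],[[0,-0.7,0],[0,0,0],1],[[0.134,-0.7,-0.25],[0,0.04,0],1],[[0.134,-0.7,-0.5],[0,0.09,0],1],[[0.134,-0.7,-0.75],[0,0.14,0],1],[[0.134,-0.7,-1],[0,0.19,0],1],[[0.134,-0.7,-1],[0,0.24,0],1],[[0.134,-0.7,-1],[0,0.28,0],1]]}}

```text
t: 18.8
eef_pos: [0.5495, 0.1387, 0.2516]
tcp_rot: [0.66, -0.254, 0.254, -0.66]
wrist_force: [-1.2, 1.4, -2.0]
gripper_width: 0.166
```

```bash
cat > go.py <<'E'
import sys
from h import *
x,y,yaw=map(float,sys.argv[1:4]); o=ctrl.observe(); q=R.from_quat(o["tcp_rot"]).as_matrix()
cy=np.degrees(np.arctan2(q[1,2],q[0,2])); p=o["eef_pos"]
print(p.round(4),"yaw",cy.round(2),"w",o["gripper_width"],"F",o["wrist_force"].round(1)); print("shift",(q.T@np.array([x-p[0],y-p[1],0])/.2).round(3),"turn",round(-(yaw-cy)/180,4))
E
python3 go.py .5894 .0038 4.2
```

```text
[0.5495 0.1387 0.2516] yaw 47.88 w 0.16635061614362837 F [-1.2  1.4 -2. ]
shift [ 0.6    0.    -0.367] turn 0.2426
```

Request:
{"method": "step_arm", "body": {"series": [[[0.6,0,-0.367],[0,0.05,0],1],[[0.6,0,-0.367],[0,0.1,0],1],[[0.6,0,-0.367],[0,0.15,0],1],[[0.6,0,-0.367],[0,0.2,0],1],[[0.6,0,-0.367],[0,0.243,0],1],[[0.6,0,-0.367],[0,0.243,0],1],[[0.6,0,-0.367],[0,0.243,0],1],[[0.6,0,-0.367],[0,0.243,0],1]]}}

```text
t: 19.6
eef_pos: [0.5902, 0.0072, 0.2508]
tcp_rot: [-0.521, 0.478, -0.478, 0.521]
wrist_force: [0.5, 0.5, -1.6]
gripper_width: 0.171
```

```bash
python3 snap.py w9; python3 go.py .5894 .0038 4.2; python3 - <<'E'
from meas import *
a,d,c=load("w9");P=cloud(d,c)
m=(P[...,2]>.140)&(P[...,2]<.157)&(abs(P[...,0]-.59)<.05)&(P[...,1]>.03)
W=(P[m][:,:2]*1000).astype(np.float32); print("plate",cv2.minAreaRect(W),W.max(0),np.median(P[m][:,2]))
for y in (50,70,90,110):
    k=abs(W[:,1]-y)<2; print(y,W[k][:,0].min(),W[k][:,0].max(),(W[k][:,0].min()+W[k][:,0].max())/2, np.median(P[m][k][:,2]))
E
```

```text
19.6 [0.5902 0.0072 0.2508] 0.015228155525811162
[0.5902 0.0071 0.2506] yaw 4.91 w 0.16442305566640866 F [-0.6 -0.3 -2.1]
shift [ 0.016 -0.    -0.005] turn 0.0039
plate ((584.4608154296875, 74.91018676757812), (64.3475570678711, 95.1401596069336), 4.87146520614624) [620.2929   124.687485] 0.14875397860389739
50 554.33203 618.7991 586.56555 0.14876923605062434
70 553.0328 616.9217 584.97723 0.1488089543935689
90 550.9795 615.47797 583.22876 0.14877825840522763
110 549.2672 613.68054 581.4739 0.14865780809567963
```

View pics/w9.png

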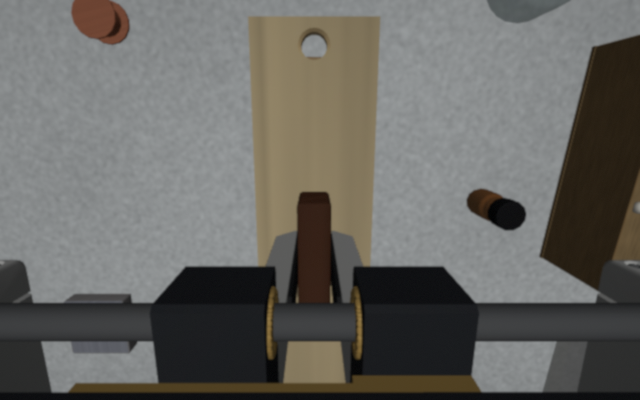

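Cover is held level; its centre (590.3, 6.7) matches the TCP. I'll lower it to just above the pegs and check peg against hole through the hole.

Request:
{"method": "step_arm", "body": {"series": [[[0.0135,0.1,-0.004],[0,0.0037,0],1],[[0.0135,0.2,-0.004],[0,0.0037,0],1],[[0.0135,0.27,-0.004],[0,0.0037,0],1],[[0.0135,0.285,-0.004],[0,0.0037,0],1],[[0.0135,0.285,-0.004],[0,0.0037,0],1],[[0.0135,0.285,-0.004],[0,0.0037,0],1]]}}

```text
t: 20.25
eef_pos: [0.5901, 0.0042, 0.1941]
tcp_rot: [-0.517, 0.482, -0.482, 0.518]
wrist_force: [0.4, -0.6, -1.3]
gripper_width: 0.167
```

```bash
python3 snap.py w10; python3 go.py .5897 .0040 4.2; python3 - <<'E'
from meas import *
a,d,c=load("w10");P=cloud(d,c)
o=ctrl.observe()["eef_pos"]; zt=o[2]-.1104+.008
m=(abs(P[...,2]-zt)<.006)&(abs(P[...,0]-.59)<.05)&(P[...,1]>.03)
W=(P[m][:,:2]*1000).astype(np.float32); print("plate",cv2.minAreaRect(W),np.median(P[m][:,2]),zt)
u,v=map(int,pix([.5820,.1067,zt],c)); print("hole px",u,v)
cv2.imwrite("pics/w10c.png",cv2.resize(a[v-30:v+30,u-40:u+40,::-1],None,fx=10,fy=10,interpolation=cv2.INTER_CUBIC))
print(u-40,v-30)
E
```

```text
20.25 [0.5901 0.0042 0.1941] 0.0074641585945180045
[0.5902 0.0041 0.1942] yaw 4.06 w 0.17127638773024134 F [ 0.1 -0.1 -2.4]
shift [ 0.    -0.    -0.002] turn -0.0008
plate ((585.3724365234375, 73.74494934082031), (64.38014221191406, 91.77721405029297), 3.9356324672698975) 0.09203831340436051 0.09176640814010592
hole px 311 44
271 14
```

View pics/w10c.png

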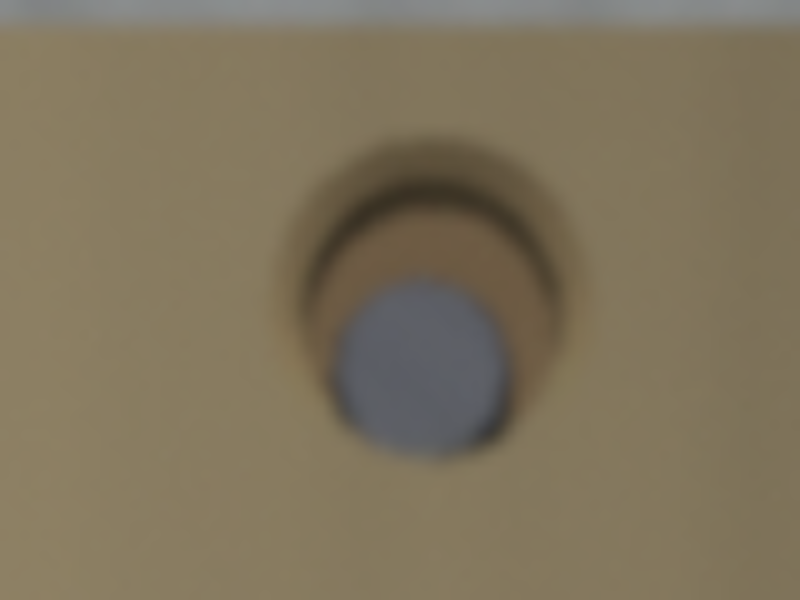

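Through the hole, the peg tip is visible at crop (423,362) and the hole's top rim is centred at (432,295). Converting both at their heights.

```bash
python3 - <<'E'
from meas import *
a,d,c=load("w10")
f=lambda X,Y,z: ray(271+X/10-.45,14+Y/10-.45,z,c).round(4)
h=f(432,295,.0920);p=f(423,362,.076);print("hole",h,"peg",p,"diff",(p-h)*1000)
print("peg dia", f(509,362,.076)-f(337,362,.076), "hole dia",f(590,295,.092)-f(275,295,.092),f(432,135,.092)-f(432,455,.092))
E
```

```text
hole [0.5833 0.1073 0.092 ] peg [0.5828 0.1072 0.076 ] diff [ -0.5  -0.1 -16. ]
peg dia [0.0092 0.0006 0.    ] hole dia [0.0154 0.0011 0.    ] [-0.001   0.0145  0.    ]
```

Hole and peg agree within 0.5 mm. Turning 0.25° and lowering slowly.

Request:
{"method": "step_arm", "body": {"series": [[[0,0,-0.001],[0,-0.0014,0],1],[[0,0.03,-0.001],[0,-0.0014,0],1],[[0,0.05,-0.001],[0,-0.0014,0],1],[[0,0.065,-0.001],[0,-0.0014,0],1],[[0,0.08,-0.001],[0,-0.0014,0],1],[[0,0.08,-0.001],[0,-0.0014,0],1]]}}

```text
t: 20.9
eef_pos: [0.5893, 0.004, 0.1768]
tcp_rot: [0.519, -0.481, 0.481, -0.518]
wrist_force: [0.0, -0.3, -1.9]
gripper_width: 0.167
```

Request:
{"method": "step_arm", "body": {"series": [[[0,0.015,0],[0,0,0],1],[[0,0.028,0],[0,0,0],1],[[0,0.036,0],[0,0,0],1],[[0,0.041,0],[0,0,0],1],[[0,0.041,0],[0,0,0],1],[[0,0.041,0],[0,0,0],1]]}}

```text
t: 21.5
eef_pos: [0.5896, 0.004, 0.1692]
tcp_rot: [-0.518, 0.481, -0.481, 0.518]
wrist_force: [-0.3, -0.1, -1.5]
gripper_width: 0.165
```

Request:
{"method": "step_arm", "body": {"series": [[[0,0.003,0],[0,0,0],1],[[0,0.006,0],[0,0,0],1],[[0,0.006,0],[0,0,0],1]]}}

```text
t: 21.8
eef_pos: [0.5896, 0.0041, 0.1684]
tcp_rot: [-0.518, 0.481, -0.481, 0.518]
wrist_force: [-3.4, -0.9, 4.7]
gripper_width: 0.167
```

Seated. Release and retreat.

Request:
{"method": "step_arm", "body": {"series": [[[0,0,0],[0,0,0],0.6],[[0,0,0],[0,0,0],0.6],[[0,0,0],[0,0,0],0.6],[[0,0,0],[0,0,0],0.6],[[0,-0.1,0],[0,0,0],0.6],[[0,-0.3,0],[0,0,0],0.6],[[0,-0.5,0],[0,0,0],0.6],[[0,-0.7,0],[0,0,0],0.6],[[0,-0.7,0],[0,0,0],0.6],[[0,-0.7,0],[0,0,0],0.6]]}}

```text
t: 22.8
eef_pos: [0.5897, 0.0039, 0.3085]
tcp_rot: [-0.518, 0.481, -0.481, 0.519]
wrist_force: [-0.7, 0.2, -0.6]
gripper_width: 0.398
```

```bash
python3 snap.py w11; python3 go.py .5897 .0040 4.2; python3 - <<'E'
from meas import *
a,d,c=load("w11");P=cloud(d,c)
m=(abs(P[...,2]-.066)<.005)&(abs(P[...,0]-.59)<.06)&(abs(P[...,1])<.16)
Q=P[m];W=(Q[:,:2]*1000).astype(np.float32); print("plate",cv2.minAreaRect(W),W.min(0),W.max(0))
A=np.c_[Q,np.ones(len(Q))]; k=np.linalg.lstsq(np.c_[Q[:,:2]-[.59,.004],np.ones(len(Q))],Q[:,2],rcond=None)[0]; print("tilt x,y, z centre",k)
top_rect("w11",.5897,.004,.092,.100,.05)
top_rect("w11",.582,.107,.072,.082,.015)
a,d=ctrl.read_camera("scene"); c=cal("scene"); np.savez("scene3.npz",a=a,d=d,f=c[0],cx=c[1],cy=c[2],M=c[3],t=c[4])
P=cloud(d,c)
m=(abs(P[...,2]-.066)<.005)&(abs(P[...,0]-.59)<.06)&(abs(P[...,1])<.16); Q=P[m]
print("scene",cv2.minAreaRect((Q[:,:2]*1000).astype(np.float32)),np.linalg.lstsq(np.c_[Q[:,:2]-[.59,.004],np.ones(len(Q))],Q[:,2],rcond=None)[0])
cv2.imwrite("pics/fin.png",cv2.resize(a[130:330,230:430,::-1],None,fx=3,fy=3,interpolation=cv2.INTER_CUBIC))
E
```

```text
22.8 [0.5897 0.0039 0.3085] 0.030209925526906677
[0.5892 0.0038 0.3074] yaw 4.28 w 0.40017194241239457 F [-0.3 -0.1  0.4]
shift [-0.001 -0.     0.002] turn 0.0005
plate ((589.586181640625, 3.1657562255859375), (64.1090087890625, 231.36764526367188), 4.2328972816467285) [ 549.8064   -113.453064] [629.8872   120.824066]
tilt x,y, z centre [ 7.48123587e-05 -4.30706538e-04  6.64035385e-02]
w11 z 0.0962 c 589.7 3.7 size 15.8 59.8 ang 3.9 n 1258 px [312.9 198.5]
w11 z 0.0759 c 582.3 106.2 size 9.5 8.8 ang 47.8 n 109 px [313.3  77.3]
scene ((589.9903564453125, 2.1430892944335938), (67.74175262451172, 234.38528442382812), 4.254726886749268) [-0.0168645  -0.00287838  0.06662707]
```

View pics/fin.png

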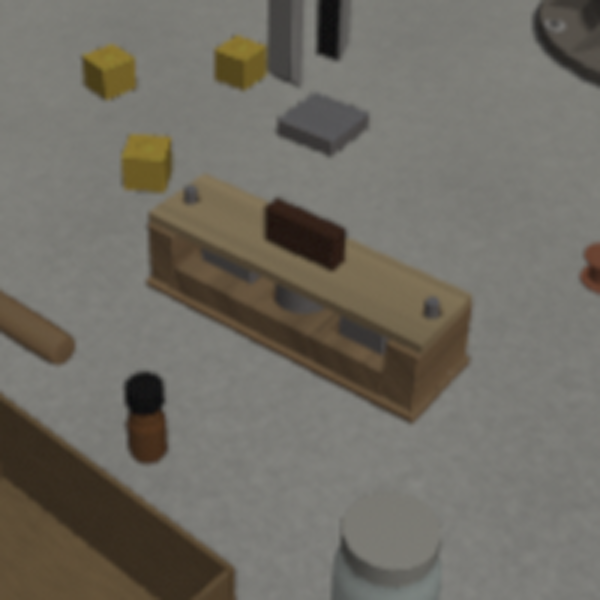

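The cover lies flat with both pegs through it, at crop (191,192) and (432,306). All three dies are visible underneath, upright. Handing in.

```bash
python3 -c "
from station import ctrl; print(ctrl.close_job())"
```

```text
the job is handed in; nothing more can be done
None
```

I put the oblong and square dies in their matching nests and left the round die in its own. I then fitted the cover over both pegs and handed the job in at about 23 s of the 72 s allowed.

**Dies:** after release, both placed dies had their tops at about 52 mm, which is the home height. They are within roughly 2 mm of the nest centres I measured.

**Cover:** its top is at 66.4 mm (expected 66) and its centre is within about 1 mm of the tray's. Yaw is 4.2°, the same as the tray's. In the wrist view it is level, with a tilt below 0.001 rad, and both pegs show through the holes.

**Readings that disagreed:**
- The scene camera fitted a cover tilt of about 0.017 rad. That view is oblique and picks up edge pixels, and it is still under the 0.04 rad limit.
- The fixed cameras differed from the wrist camera by 2–4 mm in position, so I used the wrist values.
- When I pressed the square die home, the wrist force rose to about 20 N for a moment. I eased off before releasing it.

I did not measure the bystanders again. The last picture covers only part of the bench, and nothing in it looked disturbed.

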